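# Dispense three grip cores for an order

### The arm

A 7-joint arm with a two-finger parallel gripper is mounted at the origin on the work surface. World frame = base frame: x ahead of the robot, y to its left, z up, the work surface at z = 0. Lengths are in m, angles in rad, forces in N, time in s.
With the tool pointing down it reaches from about 0.35 to 0.9 m from the base axis. Payload 7.2 kg.
Tool frame: the origin (TCP) lies at the very end of the fingers, on their centre line; the grasp point (between the pads) lies 19 mm behind it; z points along the fingers, y is the line along which they close (so a half turn about z gives the same grasp; the last joint's range is limited). The gripper opens to 85 mm and grips with 20 to 120 N. Pads are 22 mm wide; open, the fingers measure 114 mm over their backs; the gripper's body (76 mm by 85 mm) begins 54 mm behind the grasp point. The pads swing forward as they close: fully open they stand 13 mm farther back than shut.
Start: joints at [-1.369, 0.411, -0.013, 1.596, 0.006, 1.134, -0.082], TCP at [0.167, 0.602, 0.231] pointing down, gripper open.
Joint ranges: [-2.95, 2.95], [-0.29, 1.99], [-1.47, 1.44], [0.14, 2.54], [-1.03, 4.17], [0.13, 1.85], [-2.86, 2.86]. Speed limits (rad/s): [2.39, 2.39, 3.01, 3.01, 3.14, 3.14, 3.14].

### API

Orientations are given as a rotation vector (axis times angle).
In Python, from bench import readout, vision, workorder gives the robot as it stands. The module is installed in compiled form; this text tells all that it offers.
- The arm moves only by the tool move_arm, never from a script. Its argument "motion" is a list of rows, each a list of 7 numbers: the shift along the world's x, y, z in m, then the turn, a rotation vector about the world's x, y, z in degrees, then the finger opening in m, from 0 to 0.0854. In form: [[x, y, z, rx, ry, rz, grip], ...]. A call has 1 to 20 rows; each row shifts and turns the commanded pose from where the row before left it; what a row does not reach is not made up. A row lasts 1/12 s, in which the tool goes at most 41.7 mm and 7.16 degrees, less where a joint would pass 70% of its speed; a pose out of reach is approached as far as the arm can. A call is refused whole if a number of a shift passes 0.0417 or a number of a turn 7.16, either way. A call with a gripper value outside its range is refused whole. The fingers move at their own pace and stop on an object; the grip force is fixed at half the most. Time passes only in rows, so rows that do not move let the fingers close. It gives the time, the measured TCP pose, the force, the opening and the grip force at its end, in the units of the state.
- readout.get_obs(): the state, without advancing time (a new reading comes with each control period).
- vision.read_camera(name): name is "side" or "top" or "wrist"; returns a dict with "image" (480x640x3 uint8, red, green, blue), "mtx" (3x3 intrinsics, pixels), "R" (3x3) and "t" (3): a world point X has camera coordinates R X + t; the wrist camera has in their place "hand_eye" (4x4, takes a point from camera to tool coordinates, whose origin is the TCP and whose axes are the flange's). Camera axes: x right, y down, z forward; pixel columns grow to the right and rows downward; lengths in m; the calibration is good to about 2 mm. A picture is of the moment at which its call begins: read the wrist's pose just before it. There is no depth.
- workorder.finish_job(): hands the job in; it is judged then, once.
The state is a dict: "time": time; "qpos": joint angles; "dq": joint speeds; "joint_torque": joint torques, N m; "ee_pos": TCP position; "tool_rot": TCP orientation; "wrist_force": force on the tool from outside, world axes, zero at the start; "moment": the same for the moment, N m; "finger_gap": opening from 0.0 (shut) to 1.0 (fully open); "gripper_force": force on a finger pad.
Only numpy, scipy, OpenCV 4.12 (cv2) and the standard library are available. Lean on these libraries where they do the work, as an engineer would, in place of code of your own. Each camera call takes 0.05 s, during which the arm holds its last target. There are 200 camera calls.

### The job

Set the empty yellow tray on the bench under the mouth of the core dispenser and let go of it. Then work the red sprung lever exactly three times, pressing it fully down and letting it come fully back up each time, so that exactly three wooden cores end up in the tray, none lands on the bench and the rest stay queued in the dispenser. Finish with the lever up and the tray standing flat on the bench, and leave the hammer, can and carton where they are.

Things in the scene. Friction and masses are not known exactly. Their poses are not given: they have to be found in the camera images.
- dispenser: Core dispenser fixed to the bench, grey and steel, 128 mm wide, about 200 mm long, five wooden cores queued across its ramp. Origin on the bench below the first core; cores leave to -x (towards the robot), the lever is on the +y side, z up. For x < 10 mm and y < 85 mm nothing reaches below z = 47 mm, so a tray can slide in under the chute from the front or the -y side.
- mouth (a point): Middle of the lower edge of the exit chute, where the cores drop off. Its axes are those of dispenser.
- dock (a point): Point on the bench (105 mm to -x of the dispenser's origin, its axes) where the tray's origin should stand, at the dispenser's yaw, the fin towards the robot, to catch every core; good to about 15 mm each way.
- rack_end (a point): Middle of the free ends of the rack of four steel rods above the lever: rods 9 mm thick along the dispenser's x, 22 mm apart, from here 182 mm back to two posts 235 mm high. This point is at the rods' mid-height, 180 mm up, y = 113 mm. No room for an upright gripper between rods and lever: come from the robot's side (-x), the tool leaning about 30 to 35 degrees, fingers pointing forward and down.
- lever (a joint): Sprung lever, rad: 0 = up, 0.36 = fully down on its stop; springs back when let go. Pressing lifts the first core over a lip, and it rolls out once past about 0.25 rad; a press counts from 0.30. Held down, no second core comes. The next rolls into place only when the lever is up again (under 0.05), in about half a second. It takes about 4 N at first, 9 N at the bottom, at the paddle.
- lever_pivot (a point): A point on the lever's pivot line, which runs along the dispenser's y: 56 mm to -x of the dispenser's origin, 58 mm up. Its bracket, 70 mm high, stands on the bench from x = -70 to -15, y = 88 to 118 mm of the dispenser.
- paddle (a point): Middle of the top of the lever's red paddle (36 mm along x, 40 mm along y, 8 mm thick; robot-side end tipped up 0.2 rad at rest; the point's axes are the dispenser's at rest). At rest it is at x = -160, y = 112, z = 115 mm of the dispenser; fully down it is about 41 mm lower and 13 mm nearer the robot. The rods hang 60 mm above it and end about 8 mm behind it (away from the robot).
- tray: Loose yellow tray, open on top, 0.28 kg: 130 mm (x) by 150 mm (y) outside, 45 mm high, walls and floor 5 mm. Origin under the middle of its floor, z up. On the middle of its -x wall, outside, stands a black grip fin: 12 mm thick (x), 50 mm wide (y), reaching from the bench to 85 mm. The tray is carried by the fin, pinched across its 12 mm.
- tray_fin (a point): Middle of the top edge of the tray's black fin, 85 mm above the tray's underside, at x = -71 mm of the tray.
- core0_center (a point): Centre of wooden core 0 in the queue (the first to come out): a round bar of light wood, 22 mm in diameter, 110 mm long, 35 g, lying along its own x axis (along the dispenser's y).
- core1_center (a point): Centre of wooden core 1 in the queue (number 2 to come out): a round bar of light wood, 22 mm in diameter, 110 mm long, 35 g, lying along its own x axis (along the dispenser's y).
- core2_center (a point): Centre of wooden core 2 in the queue (number 3 to come out): a round bar of light wood, 22 mm in diameter, 110 mm long, 35 g, lying along its own x axis (along the dispenser's y).
- core3_center (a point): Centre of wooden core 3 in the queue (number 4 to come out): a round bar of light wood, 22 mm in diameter, 110 mm long, 35 g, lying along its own x axis (along the dispenser's y).
- hammer: Bystander: a hammer lying on the bench, to be left alone. Origin under the middle of its length, handle to its -x.
- glue_can: Bystander: a white can, 70 mm in diameter, 110 mm high, to be left alone. Origin under its middle.
- carton: Bystander: a cardboard carton, 100 by 140 mm, 80 mm high, to be left alone. Origin under its middle.
Not all that is in view belongs to the job. Several things have the shape of the tray; the one meant has the colours described above.

How it is judged:
By the outcome, as a careful person would: the job done as asked, in the order asked, and still so for the second after the job is handed in, with the robot touching nothing.
It also fails if it takes over 69 s, if anything falls off the work surface, if the arm or the gripper's body presses on something with over 40 N, if the wrist force passes 120 N, or if a joint passes its speed limit or range.

## Working session

There is one attempt and no reset: what is moved stays moved. The work goes in short steps, Python scripts to look and compute and a tool call to move; the robot and the scene stay as the last step left them, time stands still between calls to the robot, and variables do not carry over. Pictures are saved under pics/ and viewed, at most 10 in all, crops included, and the job is handed in when it is done.

Besides the shell and the picture viewer there is one more tool, called after "Call:" as name([rows], argument=value, ...), one row to a line, values as JSON. move_arm: Moves the arm, as the interface text tells. Its arguments: {"type":"object","properties":{"motion":{"type":"array","items":{"type":"array","items":{"type":"number"}}}},"required":["motion"]}

```bash
mkdir -p pics; cat > h.py <<'E'
import numpy as np,cv2,pickle
from bench import readout,vision
def snap(n,f):
    o=readout.get_obs();c=vision.read_camera(n)
    c['obs']=o;pickle.dump(c,open(f'pics/{f}.pkl','wb'));cv2.imwrite(f'pics/{f}.png',c['image'][:,:,::-1]);return c
def load(f): return pickle.load(open(f'pics/{f}.pkl','rb'))
def P(c):
    if 'R' in c and c['R'] is not None: return c['R'],np.array(c['t'])
    T=np.eye(4);T[:3,:3]=cv2.Rodrigues(np.array(c['obs']['tool_rot'],float))[0];T[:3,3]=c['obs']['ee_pos']
    W=np.linalg.inv(T@np.array(c['hand_eye']));return W[:3,:3],W[:3,3]
def proj(c,X):
    R,t=P(c);p=c['mtx']@(R@np.array(X,float).reshape(-1,3).T+np.array(t).reshape(3,1));return (p[:2]/p[2]).T
def ray(c,uv):
    R,t=P(c);t=np.array(t).reshape(3);d=R.T@np.linalg.inv(c['mtx'])@np.array([uv[0],uv[1],1.]);return -R.T@t,d/np.linalg.norm(d)
def onz(c,uv,z):
    o,d=ray(c,uv);return o+d*(z-o[2])/d[2]
def tri(obs):
    A=np.zeros((3,3));b=np.zeros(3);rs=[]
    for c,uv in obs:
        o,d=ray(c,uv);M=np.eye(3)-np.outer(d,d);A+=M;b+=M@o;rs.append((o,M))
    x=np.linalg.solve(A,b);return x,[float(np.linalg.norm(M@(x-o))) for o,M in rs]
def crop(f,x,y,w,h,k,out):
    im=cv2.imread(f'pics/{f}.png')[y:y+h,x:x+w];cv2.imwrite(f'pics/{out}.png',cv2.resize(im,None,fx=k,fy=k,interpolation=cv2.INTER_CUBIC))
E
python3 - <<'E'
from h import *
for n in('top','side','wrist'):
    c=snap(n,n+'0');print(n,[k for k in c]); 
    R,t=P(c);print(-np.array(R).T@np.array(t).reshape(3))
o=readout.get_obs();print(o)
E
```

```text
top ['image', 'mtx', 'R', 't', 'obs']
[ 0.39980737 -0.02411174  1.2185819 ]
side ['image', 'mtx', 'R', 't', 'obs']
[1.08472716 1.13490093 1.20772265]
wrist ['image', 'mtx', 'hand_eye', 'obs']
[0.09415389 0.62144619 0.37351797]
{'time': 0.15, 'qpos': array([-1.36921885,  0.41173278, -0.01270679,  1.59681527,  0.00562286,
        1.13430515, -0.08222696]), 'dq': array([-0.00111772, -0.00238212, -0.00182541, -0.0022918 , -0.00153941,
       -0.00018107,  0.00059572]), 'joint_torque': array([ 2.15095723e-03, -6.01032543e+01,  6.83125053e-01, -2.99646252e+01,
        1.39327478e-02,  7.83733878e-03,  1.15367718e-05]), 'ee_pos': array([0.16651663, 0.60203139, 0.23065089]), 'tool_rot': array([-4.22471684e-01, -3.11299874e+00,  1.92198117e-03]), 'wrist_force': array([-0.05548081,  0.32494252,  0.32312594]), 'moment': array([-0.01613447,  0.02573886, -0.01774304]), 'gripper_force': 0.0, 'finger_gap': 1.0069710346595664}
```

View pics/top0.png

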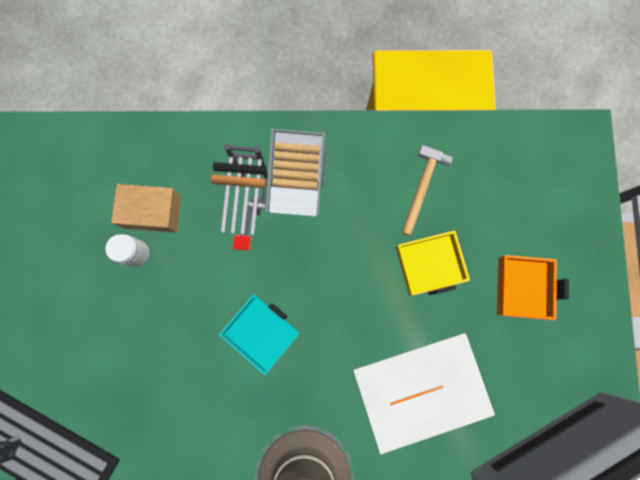

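View pics/side0.png

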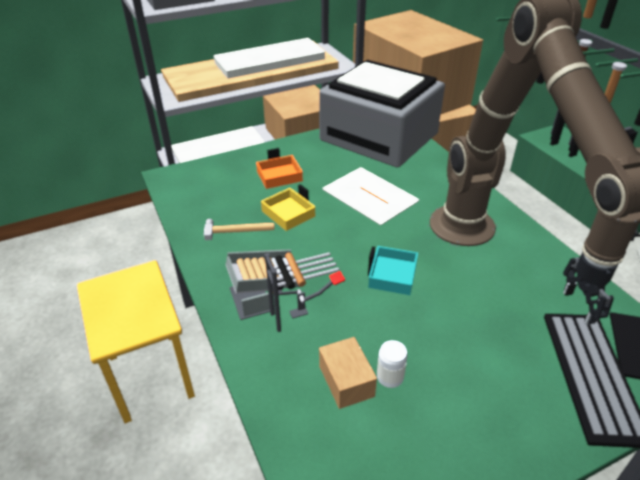

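The top view shows three tray-shaped things: yellow at (433,263), cyan at (258,335) and orange at (528,288). The yellow box at (435,80) is a stool on the floor. The yellow tray with the black fin at (441,291) fits the description. The dispenser is at about (297,172), with its red paddle at (242,243). I'll confirm in an enlarged crop.

```bash
python3 - <<'E'
from h import *
crop('top0',205,120,270,180,2.9,'a')
a=cv2.imread('pics/side0.png')
x=cv2.resize(a[175:235,245:325],None,fx=5,fy=5,interpolation=cv2.INTER_CUBIC)
y=cv2.resize(a[235:335,215:355],None,fx=5,fy=5,interpolation=cv2.INTER_CUBIC)
z=np.zeros((300,700,3),np.uint8);z[:,:400]=x
cv2.imwrite('pics/b.png',np.vstack([cv2.resize(z,None,fx=.75,fy=.75),cv2.resize(y,(525,375))]))if 0 else cv2.imwrite('pics/b.png',cv2.resize(a[180:330,205:355],None,fx=4,fy=4,interpolation=cv2.INTER_CUBIC))
E
```

```text
(no output)
```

View pics/a.png

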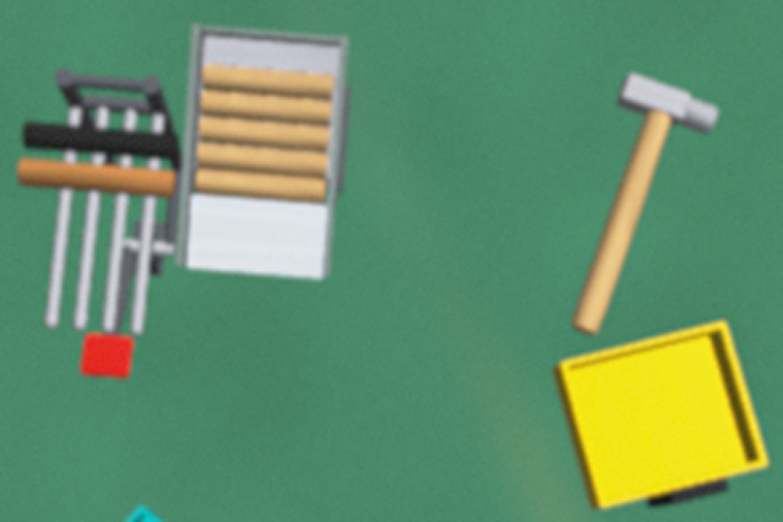

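View pics/b.png

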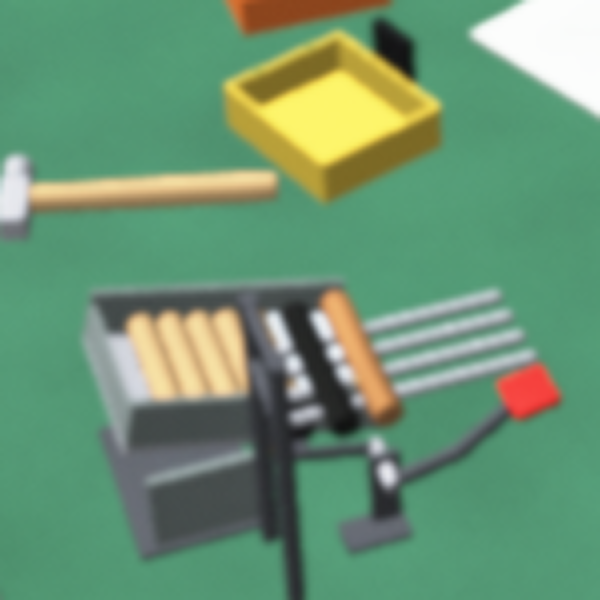

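The crops confirm it: the yellow tray is open and empty, with its black fin towards the robot. In the side crop the fin's top runs (375,20)–(414,50), and the hammer handle lies close to the +x wall. Next I'll fit the poses from both views.

```bash
cat > fit.py <<'E'
from h import *
from scipy.optimize import least_squares
t=load('top0');s=load('side0')
T=lambda u,v:(205+(u+.5)/2.9-.5,120+(v+.5)/2.9-.5)
S=lambda u,v:(205+(u+.5)/4-.5,180+(v+.5)/4-.5)
print('fin',tri([(t,T(688,492)),(s,S(396,36))]))
def W(p,q):
    c,sn=np.cos(p[2]),np.sin(p[2]);return [p[0]+c*q[0]-sn*q[1],p[1]+sn*q[0]+c*q[1],q[2]]
def run(fs,p0):
    f=lambda p:np.concatenate([proj(c,W(p,q(p)))[0]-uv for c,uv,q in fs])
    r=least_squares(f,p0,loss='soft_l1');print(np.round(r.x,4));print(np.round(f(r.x).reshape(-1,2),1).tolist());return r.x
k=lambda *q:(lambda p:q)
tr=[(s,S(340,32),k(-.065,-.075,.045)),(s,S(441,105),k(-.065,.075,.045)),(s,S(326,170),k(.065,.075,.045)),(s,S(224,88),k(.065,-.075,.045)),
(s,S(326,202),k(.065,.075,0)),(s,S(441,138),k(-.065,.075,0)),(s,S(224,120),k(.065,-.075,0)),(s,S(375,20),k(-.071,-.025,.085)),(s,S(414,50),k(-.071,.025,.085)),
(t,T(727,322),k(.065,-.075,.045)),(t,T(768,464),k(-.065,-.075,.045)),(t,T(597,508),k(-.065,.075,.045)),(t,T(558,365),k(.065,.075,.02))]
a=run(tr,[.4,-.25,.25]);print('fin fit',W(a,(-.071,0,.085)))
top=[(52,326),(80,327),(109,331),(137,332)];sd=[(533,355),(520,334),(508,314),(497,294)]
print('paddle',tri([(t,T(106,356)),(s,S(528,390))]))
for i in range(4):print('rod',i,tri([(t,T(*top[i])),(s,S(*sd[i]))]))
ds=[(t,T(106,356),k(-.16,.112,.115)),(s,S(528,390),k(-.16,.112,.115))]
for i in range(4):
    q=(lambda y:(lambda p:(p[3],y,.18)))(.113+.033-.022*i);ds+=[(t,T(*top[i]),q),(s,S(*sd[i]),q)]
ds+=[(t,T(184,267),lambda p:(p[4],.062,p[5])),(t,T(325,278),lambda p:(p[4],-.062,p[5]))]
d=run(ds,[.6,.05,0,-.14,-.05,.05]);print('dock',W(d,(-.105,0,0)),'paddle',W(d,(-.16,.112,.115)))
E
python3 fit.py
```

```text
fin (array([ 0.45383869, -0.33672479,  0.08025979]), [0.00019344712432993344, 0.00019344712432995968])
[ 0.5232 -0.3272  0.2337]
[[-0.1, -0.6], [-0.2, -0.0], [-1.1, -1.8], [-0.2, -1.3], [-0.5, 0.3], [-0.1, 1.7], [0.8, 0.6], [0.2, -1.1], [-1.1, -2.4], [-0.9, 0.0], [-0.6, 0.7], [0.8, -0.1], [-1.2, 0.4]]
fin fit [np.float64(0.4540907882828884), np.float64(-0.34359993008130013), 0.085]
paddle (array([0.56682949, 0.14608731, 0.11213734]), [0.00010332630917147636, 0.00010332630917157038])
rod 0 (array([0.58028335, 0.17786523, 0.17943665]), [0.00022968723536317457, 0.0002296872353631222])
rod 1 (array([0.57923628, 0.15606672, 0.18031504]), [0.00020288112828857141, 0.00020288112828856724])
rod 2 (array([0.57662285, 0.13351393, 0.17931506]), [0.00035981591014053356, 0.0003598159101406572])
rod 3 (array([0.57513001, 0.11200967, 0.1801779 ]), [0.0001321078690181795, 0.00013210786901816257])
[ 0.717   0.0206 -0.0807 -0.1488 -0.0694  0.057 ]
[[0.2, -0.0], [-0.1, -1.0], [-0.2, -0.1], [-0.1, -0.1], [-0.1, 0.3], [0.1, 0.1], [-0.3, -0.4], [0.1, 0.0], [-0.2, 0.0], [-0.0, 0.1], [-0.0, 0.1], [0.3, -0.1]]
dock [np.float64(0.6123918929752975), np.float64(0.029061365548969792), 0] paddle [np.float64(0.5666019259247418), np.float64(0.14513151208764277), 0.115]
```

The fits agree: the fin is at about (0.454, -0.343, 0.082), the rods measure 0.180 high, and the paddle is at (0.567, 0.146, 0.112). Dispenser yaw is -4.6° and tray yaw 13.4°. I'm moving towards the fin.

Call:
move_arm([
  [0.018, -0.031, 0.002, 0, 0, -4, 0.0854],
  [0.018, -0.031, 0.002, 0, 0, -4, 0.0854],
  [0.018, -0.031, 0.002, 0, 0, -4, 0.0854],
  [0.018, -0.031, 0.002, 0, 0, -4, 0.0854],
  [0.018, -0.031, 0.002, 0, 0, -4, 0.0854],
  [0.018, -0.031, 0.002, 0, 0, -4, 0.0854],
  [0.018, -0.031, 0.002, 0, 0, -4, 0.0854],
  [0.018, -0.031, 0.002, 0, 0, -4, 0.0854],
  [0.018, -0.031, 0.002, 0, 0, -4, 0.0854],
  [0.018, -0.031, 0.002, 0, 0, -4, 0.0854],
  [0.018, -0.031, 0.002, 0, 0, -4, 0.0854],
  [0.018, -0.031, 0.002, 0, 0, -4, 0.0854],
  [0.018, -0.031, 0.002, 0, 0, -4, 0.0854],
  [0.003, -0.034, 0, 0, 0, -1.3, 0.0854],
  [0.003, -0.034, 0, 0, 0, -1.3, 0.0854],
  [0.003, -0.034, 0, 0, 0, -1.3, 0.0854],
  [0.003, -0.034, 0, 0, 0, -1.3, 0.0854],
  [0.003, -0.034, 0, 0, 0, -1.3, 0.0854],
  [0.003, -0.034, 0, 0, 0, -1.3, 0.0854],
  [0.003, -0.034, 0, 0, 0, -1.3, 0.0854],
])

```text
time: 1.82
ee_pos: [0.4212, -0.0403, 0.2574]
tool_rot: [-1.947, -2.465, -0.001]
wrist_force: [0.0, 0.3, -0.5]
finger_gap: 1.002
gripper_force: 0.0
```

Call:
move_arm([
  [0.0033, -0.0303, -0.007, 0, 0, 0, 0.0854],
  [0.0033, -0.0303, -0.007, 0, 0, 0, 0.0854],
  [0.0033, -0.0303, -0.007, 0, 0, 0, 0.0854],
  [0.0033, -0.0303, -0.007, 0, 0, 0, 0.0854],
  [0.0033, -0.0303, -0.007, 0, 0, 0, 0.0854],
  [0.0033, -0.0303, -0.007, 0, 0, 0, 0.0854],
  [0.0033, -0.0303, -0.007, 0, 0, 0, 0.0854],
  [0.0033, -0.0303, -0.007, 0, 0, 0, 0.0854],
  [0.0033, -0.0303, -0.007, 0, 0, 0, 0.0854],
  [0.0033, -0.0303, -0.007, 0, 0, 0, 0.0854],
  [0, 0, 0, 0, 0, 0, 0.0854],
  [0, 0, 0, 0, 0, 0, 0.0854],
])

```text
time: 2.82
ee_pos: [0.4534, -0.3434, 0.1865]
tool_rot: [-1.95, -2.462, 0.003]
wrist_force: [-0.3, 0.0, -0.4]
finger_gap: 1.002
gripper_force: 0.0
```

```bash
python3 - <<'E'
from h import *
c=snap('wrist','w1');o=c['obs'];print(o['ee_pos'],o['tool_rot'])
R=cv2.Rodrigues(o['tool_rot'])[0];print(R)
print(proj(c,[[.454,-.3436,.085],[.448,-.319,.085],[.460,-.367,.085]]))
E
```

```text
[ 0.45344866 -0.34338576  0.18647156] [-1.94970175 -2.46181813  0.00255097]
[[-2.29085208e-01  9.73404378e-01 -1.97109568e-03]
 [ 9.73406372e-01  2.29084642e-01 -5.11361012e-04]
 [-4.62132983e-05 -2.03582234e-03 -9.99997927e-01]]
[[320.0280993  244.25729441]
 [319.76338367 210.8740924 ]
 [320.63673638 274.32275725]]
```

View pics/w1.png

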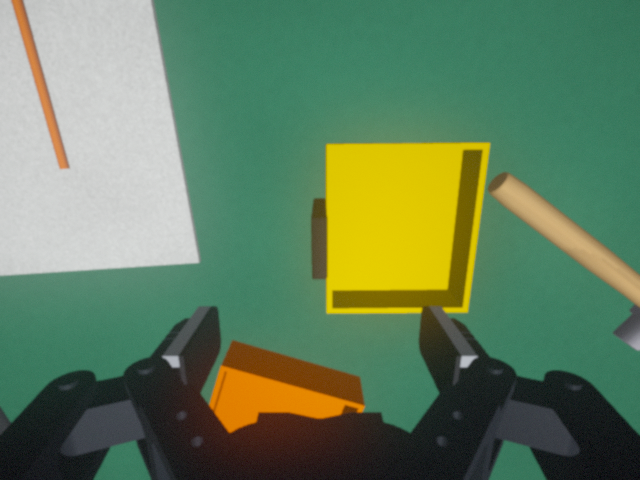

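The wrist picture shows the fin top at about x 312–327, y 215–278. My prediction was (320,244), so the fit is within about 2 mm and the yaw is aligned. Descending.

Call:
move_arm([
  [0, -0.001, -0.022, 0, 0, 0, 0.0854],
  [0, -0.001, -0.022, 0, 0, 0, 0.0854],
  [0, 0, -0.022, 0, 0, 0, 0.0854],
  [0, 0, -0.022, 0, 0, 0, 0.0854],
  [0, 0, -0.022, 0, 0, 0, 0.0854],
  [0, 0, -0.015, 0, 0, 0, 0.0854],
  [0, 0, -0.007, 0, 0, 0, 0.0854],
  [0, 0, 0, 0, 0, 0, 0.0],
  [0, 0, 0, 0, 0, 0, 0.0],
  [0, 0, 0, 0, 0, 0, 0.0],
  [0, 0, 0, 0, 0, 0, 0.0],
  [0, 0, 0, 0, 0, 0, 0.0],
  [0, 0, 0, 0, 0, 0, 0.0],
  [0, 0, 0, 0, 0, 0, 0.0],
  [0, 0, 0, 0, 0, 0, 0.0],
])

```text
time: 4.12
ee_pos: [0.4547, -0.3439, 0.0561]
tool_rot: [1.946, 2.466, 0.001]
wrist_force: [-1.0, 0.8, 6.1]
finger_gap: 0.131
gripper_force: 59.8
```

The fin is gripped: 59.8 N at an 11 mm gap. Lifting and carrying over to the -y side of the dispenser, clear of the cyan tray.

Call:
move_arm([
  [0, 0, 0.01, 0, 0, 0, 0.0],
  [0, 0, 0.015, 0, 0, 0, 0.0],
  [0, 0, 0.015, 0, 0, 0, 0.0],
  [0, 0, 0.015, 0, 0, 0, 0.0],
  [0, 0, 0.015, 0, 0, 0, 0.0],
  [0.0079, 0.02, 0, 0, 0, -2, 0.0],
  [0.0079, 0.02, 0, 0, 0, -2, 0.0],
  [0.0079, 0.02, 0, 0, 0, -2, 0.0],
  [0.0079, 0.02, 0, 0, 0, -2, 0.0],
  [0.0079, 0.02, 0, 0, 0, -2, 0.0],
  [0.0079, 0.02, 0, 0, 0, -2, 0.0],
  [0.0079, 0.02, 0, 0, 0, -2, 0.0],
  [0.0079, 0.02, 0, 0, 0, -2, 0.0],
  [0.0079, 0.02, 0, 0, 0, -2, 0.0],
  [0, 0, -0.02, 0, 0, 0, 0.0],
  [0, 0, -0.02, 0, 0, 0, 0.0],
  [0, 0, -0.018, 0, 0, 0, 0.0],
  [0, 0, 0, 0, 0, 0, 0.0],
])

```text
time: 5.62
ee_pos: [0.5234, -0.1623, 0.0647]
tool_rot: [-2.304, -2.129, 0.005]
wrist_force: [-0.3, -0.0, -2.7]
finger_gap: 0.131
gripper_force: 59.3
```

```bash
python3 - <<'E'
from h import *
c=snap('top','t2');o=c['obs'];print(o['ee_pos'],o['tool_rot'],o['wrist_force'],o['gripper_force']);c=snap('side','s2')
R=cv2.Rodrigues(o['tool_rot'])[0];print(R[:,1])
a=cv2.imread('pics/top0.png')
x=cv2.imread('pics/t2.png')[130:290,210:410];y=cv2.imread('pics/s2.png')[170:330,210:410]
cv2.imwrite('pics/ts2.png',np.hstack([cv2.resize(x,(400,320)),cv2.resize(y,(400,320))]))
E
```

```text
[ 0.52341894 -0.16225557  0.06466866] [-2.30374046 -2.12909996  0.00505204] [-0.27561342 -0.00590439 -2.73091148] 59.302645325660706
[ 0.99688504 -0.07866836 -0.00561243]
```

View pics/ts2.png

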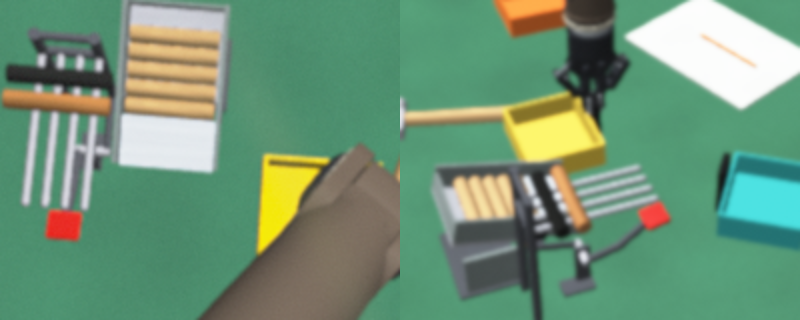

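Tray is held level and clear of everything, at the -y side of the dispenser. Lowering to about 2 mm and sliding under the chute.

Call:
move_arm([
  [0, 0, -0.006, 0, 0, 0, 0.0],
  [0, 0, 0, 0, 0, 0, 0.0],
  [0.0018, 0.0197, 0, 0, 0, 0, 0.0],
  [0.0018, 0.0197, 0, 0, 0, 0, 0.0],
  [0.0018, 0.0197, 0, 0, 0, 0, 0.0],
  [0.0018, 0.0197, 0, 0, 0, 0, 0.0],
  [0.0018, 0.0197, 0, 0, 0, 0, 0.0],
  [0.0018, 0.0197, 0, 0, 0, 0, 0.0],
  [0.0018, 0.0197, 0, 0, 0, 0, 0.0],
  [0.0018, 0.0197, 0, 0, 0, 0, 0.0],
  [0.0018, 0.0197, 0, 0, 0, 0, 0.0],
  [0.0018, 0.0197, 0, 0, 0, 0, 0.0],
  [0, 0, 0, 0, 0, 0, 0.0],
  [0, 0, 0, 0, 0, 0, 0.0],
])

```text
time: 6.88
ee_pos: [0.5441, 0.0349, 0.0619]
tool_rot: [2.305, 2.135, 0.002]
wrist_force: [0.0, -0.2, -3.3]
finger_gap: 0.129
gripper_force: 59.2
```

Call:
move_arm([
  [-0.002, 0, -0.003, 0, 0, 0, 0.0],
  [0, 0, -0.002, 0, 0, 0, 0.0],
  [0, 0, 0, 0, 0, 0, 0.0],
  [0, 0, -0.001, 0, 0, 0, 0.0],
  [0, 0, 0, 0, 0, 0, 0.0],
])

```text
time: 7.3
ee_pos: [0.5415, 0.0324, 0.0561]
tool_rot: [-2.309, -2.129, -0.0]
wrist_force: [-5.5, -0.6, 8.6]
finger_gap: 0.133
gripper_force: 61.1
```

Tray is on the bench. Releasing, rising, backing off, then leaning the tool.

Call:
move_arm([
  [0, 0, 0, 0, 0, 0, 0.0854],
  [0, 0, 0, 0, 0, 0, 0.0854],
  [0, 0, 0, 0, 0, 0, 0.0854],
  [0, 0, 0, 0, 0, 0, 0.0854],
  [0, 0, 0, 0, 0, 0, 0.0854],
  [0, 0, 0, 0, 0, 0, 0.0854],
  [0, 0, 0.015, 0, 0, 0, 0.0854],
  [0, 0, 0.025, 0, 0, 0, 0.0854],
  [0, 0, 0.035, 0, 0, 0, 0.0854],
  [0, 0, 0.035, 0, 0, 0, 0.0854],
  [0, 0, 0.035, 0, 0, 0, 0.0854],
  [-0.03, 0, 0, 0, 0, 0, 0.0],
  [-0.03, 0, 0, 0, 0, 0, 0.0],
  [-0.03, 0.01, 0, -0.44, -5.48, 0, 0.0],
  [0, 0.022, 0, -0.44, -5.48, 0, 0.0],
  [0, 0.022, 0, -0.44, -5.48, 0, 0.0],
  [0, 0.022, 0, -0.44, -5.48, 0, 0.0],
  [0, 0.022, 0, -0.44, -5.48, 0, 0.0],
  [0, 0.022, 0, -0.44, -5.48, 0, 0.0],
  [0, 0, 0, 0, 0, 0, 0.0],
])

```text
time: 8.97
ee_pos: [0.4582, 0.1116, 0.1997]
tool_rot: [2.074, 1.895, 0.352]
wrist_force: [-1.2, 0.6, -0.8]
finger_gap: 0.002
gripper_force: 0.0
```

```bash
python3 - <<'E'
from h import *
c=snap('top','t3');o=c['obs'];snap('side','s3')
x=cv2.imread('pics/t3.png')[130:330,210:410];y=cv2.imread('pics/s3.png')[190:330,210:410]
cv2.imwrite('pics/ts3.png',np.hstack([cv2.resize(x,None,fx=2,fy=2.5)[:500],cv2.resize(y,(400,500))]))
print(o['ee_pos'],cv2.Rodrigues(o['tool_rot'])[0],o['qpos'])
x=cv2.imread('pics/t3.png')[130:290,210:370];y=cv2.imread('pics/s3.png')[190:350,210:370]
cv2.imwrite('pics/ts3.png',np.hstack([cv2.resize(x,(400,400),interpolation=2),cv2.resize(y,(400,400),interpolation=2)]))
E
```

```text
[0.45817247 0.11156699 0.19973643] [[ 0.09505113  0.91916548  0.38223043]
 [ 0.99512568 -0.07760145 -0.06085137]
 [-0.02627085  0.38615131 -0.92206128]] [-1.41903378 -0.06092249  0.8911203   2.31427147  0.52502441  0.6139697
 -1.00626217]
```

View pics/ts3.png

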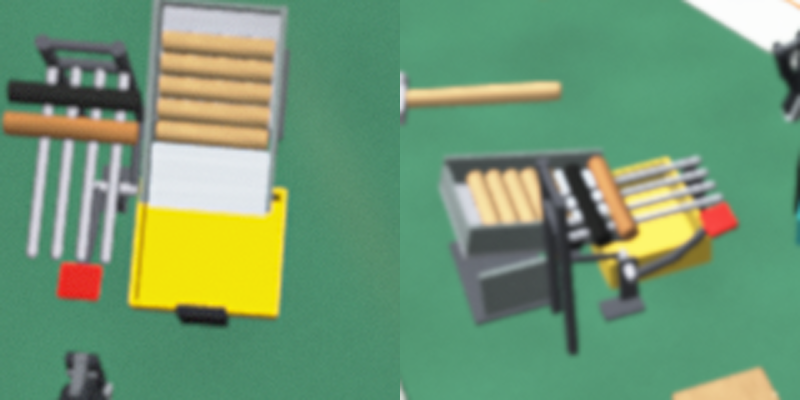

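The tray stands under the chute with its fin at about (202,314) in the left half of the crop. The tool is only part-leaned (22°). I'll check the tray numerically and continue the approach gently.

```bash
python3 - <<'E'
from h import *
c=load('t3');d=[.717,.0206,-.0807];A=lambda u,v:(210+(u+.5)/2.5-.5,130+(v+.5)/2.5-.5)
def inv(X):
    a=np.array(X[:2])-d[:2];co,s=np.cos(d[2]),np.sin(d[2]);return np.round([co*a[0]+s*a[1],-s*a[0]+co*a[1]],4)
for uv,z in [((130,306),.045),((280,317),.045),((202,315),.085)]:print(inv(onz(c,A(*uv),z)))
print('expect -170,+-75 ; -176,0')
E
```

```text
[-0.1711  0.0703]
[-0.1711 -0.0812]
[-0.1796 -0.005 ]
expect -170,+-75 ; -176,0
```

Call:
move_arm([
  [0.008, 0.006, 0, 0, 0, 0, 0.0],
  [0.008, 0.006, 0, 0, 0, 0, 0.0],
  [0.008, 0.006, -0.005, -0.2, -2, 0, 0.0],
  [0.008, 0.006, -0.005, -0.2, -2, 0, 0.0],
  [0.008, 0.006, -0.005, -0.2, -2, 0, 0.0],
  [0.008, 0.006, -0.005, -0.2, -2, 0, 0.0],
  [0, 0, 0, 0, -2, 0, 0.0],
  [0, 0, 0, 0, 0, 0, 0.0],
])

```text
time: 9.73
ee_pos: [0.5078, 0.1432, 0.1797]
tool_rot: [1.965, 1.787, 0.492]
wrist_force: [-0.1, -1.0, -0.7]
finger_gap: -0.003
gripper_force: 0.0
```

Call:
move_arm([
  [0.009, 0.0005, -0.006, 0, 0, 0, 0.0],
  [0.009, 0.0005, -0.006, 0, 0, 0, 0.0],
  [0.009, 0.0005, -0.006, 0, 0, 0, 0.0],
  [0.009, 0.0005, -0.006, 0, 0, 0, 0.0],
  [0.009, 0.0005, -0.006, 0, 0, 0, 0.0],
  [0.009, 0.0005, -0.006, 0, 0, 0, 0.0],
  [0, 0, -0.005, 0, 0, 0, 0.0],
  [0, 0, -0.005, 0, 0, 0, 0.0],
  [0, 0, -0.005, 0, 0, 0, 0.0],
  [0, 0, 0, 0, 0, 0, 0.0],
  [0, 0, 0, 0, 0, 0, 0.0],
])

```text
time: 10.65
ee_pos: [0.5613, 0.1476, 0.1291]
tool_rot: [1.967, 1.789, 0.495]
wrist_force: [0.2, 0.3, 0.4]
finger_gap: 0.001
gripper_force: 0.0
```

```bash
python3 - <<'E'
from h import *
c=snap('side','s4');o=c['obs'];snap('top','t4');print(o['ee_pos'],o['qpos'],cv2.Rodrigues(o['tool_rot'])[0][:,2],o['wrist_force'])
x=cv2.imread('pics/t4.png')[200:300,210:310];y=cv2.imread('pics/s4.png')[220:320,270:370]
cv2.imwrite('pics/ts4.png',np.hstack([cv2.resize(x,(400,400),interpolation=2),cv2.resize(y,(400,400),interpolation=2)]))
E
```

```text
[0.56133728 0.14758014 0.12906152] [-1.19743131  0.36638443  0.78480788  2.2829466   0.54530284  0.14893198
 -1.12503169] [ 0.53359751 -0.07689006 -0.84223608] [0.15242452 0.28650274 0.39533697]
```

View pics/ts4.png

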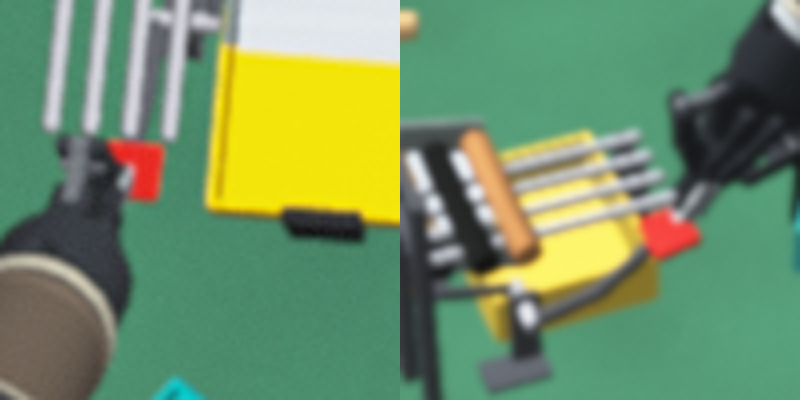

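The picture shows the closed fingertips just over the red paddle (top half (90–163,140–200), side half (683,218)), clear of the rods. q6 is near its limit, so I'll ease the lean by 2.5° and approach contact.

Call:
move_arm([
  [0, -0.002, 0, 0.1, 1.25, 0, 0.0],
  [0, 0, 0, 0.1, 1.25, 0, 0.0],
  [0, 0, -0.005, 0, 0, 0, 0.0],
  [-0.001, 0, -0.005, 0, 0, 0, 0.0],
  [-0.001, 0, -0.005, 0, 0, 0, 0.0],
  [0, 0, 0, 0, 0, 0, 0.0],
])

```text
time: 11.25
ee_pos: [0.5593, 0.1462, 0.1134]
tool_rot: [1.994, 1.816, 0.46]
wrist_force: [0.6, 0.1, 4.1]
finger_gap: 0.004
gripper_force: 2.0
```

```bash
python3 - <<'E'
from h import *
for f in('s4','t4'):c=load(f);print(f,proj(c,c['obs']['ee_pos']))
o=readout.get_obs();print(o['ee_pos'],o['qpos'],o['wrist_force'],o['moment'],cv2.Rodrigues(o['tool_rot'])[0][:,2])
E
```

```text
s4 [[338.63209371 272.60438285]]
t4 [[239.30194862 243.6490647 ]]
[0.55933879 0.1461726  0.11340952] [-1.07665343  0.37053853  0.65969673  2.26471602  0.5137781   0.17045905
 -1.08262435] [0.57986198 0.07193672 4.0558536 ] [0.15124609 0.03247218 0.06753556] [ 0.49709657 -0.07307308 -0.86461282]
```

Contact at 4.1 N. Starting press 1 in small steps.

Call:
move_arm([
  [-0.002, 0, -0.005, 0, 0, 0, 0.0],
  [-0.002, 0, -0.005, 0, 0, 0, 0.0],
  [-0.002, 0, -0.005, 0, 0, 0, 0.0],
  [-0.0015, 0, -0.005, 0, 0, 0, 0.0],
])

```text
time: 11.58
ee_pos: [0.5528, 0.1469, 0.0944]
tool_rot: [1.994, 1.816, 0.463]
wrist_force: [1.0, -0.7, 7.7]
finger_gap: 0.001
gripper_force: 3.5
```

```bash
python3 - <<'E'
from h import *
o=readout.get_obs();print(o['ee_pos'],o['qpos'],o['wrist_force'],o['moment'])
E
```

```text
[0.55276622 0.14685646 0.09438724] [-1.05222712  0.40136988  0.62160123  2.28966473  0.74287445  0.12665167
 -1.33309047] [ 0.97999891 -0.73226356  7.7149204 ] [-0.08737958 -0.34640989 -0.04444081]
```

q6 is at its lower limit, so I'll ease the lean by about 6° while continuing down. There is ample clearance to the rods at this depth.

Call:
move_arm([
  [0, -0.001, -0.001, 0.2, 2.5, 0, 0.0],
  [0, 0, -0.004, 0.16, 2, 0, 0.0],
  [0, 0, -0.005, 0.16, 2, 0, 0.0],
  [0, 0, -0.005, 0, 0, 0, 0.0],
])

```text
time: 11.92
ee_pos: [0.5531, 0.1455, 0.0795]
tool_rot: [2.064, 1.88, 0.369]
wrist_force: [-8.0, 3.4, 10.3]
finger_gap: 0.002
gripper_force: 5.6
```

```bash
python3 - <<'E'
from h import *
o=readout.get_obs();print(o['ee_pos'],o['qpos'],o['wrist_force'],cv2.Rodrigues(o['tool_rot'])[0][:,2])
E
```

```text
[0.55305706 0.14551752 0.0795441 ] [-0.71961744  0.38631092  0.27227518  2.2041401   0.57570304  0.26647219
 -1.11205131] [-7.961154    3.38278412 10.27281401] [ 0.40061063 -0.06382583 -0.91402264]
```

Call:
move_arm([
  [-0.001, 0, -0.003, 0, 0, 0, 0.0],
  [-0.001, 0, -0.003, 0, 0, 0, 0.0],
  [0, 0, -0.002, 0, 0, 0, 0.0],
  [0, 0, 0, 0, 0, 0, 0.0],
])

```text
time: 12.25
ee_pos: [0.5522, 0.1458, 0.0735]
tool_rot: [2.06, 1.877, 0.374]
wrist_force: [-14.4, -1.5, 39.7]
finger_gap: -0.0
gripper_force: 20.9
```

```bash
python3 - <<'E'
from h import *
o=readout.get_obs();print(o['ee_pos'],o['qpos'],o['wrist_force'],cv2.Rodrigues(o['tool_rot'])[0][:,2])
snap('side','s5');snap('top','t5')
x=cv2.imread('pics/t5.png')[130:290,210:370];y=cv2.imread('pics/s5.png')[190:350,210:370]
cv2.imwrite('pics/ts5.png',np.hstack([cv2.resize(x,(400,400),interpolation=2),cv2.resize(y,(400,400),interpolation=2)]))
E
```

```text
[0.55219784 0.14578362 0.07352815] [-0.74528732  0.39968519  0.30014434  2.21464472  0.59432225  0.24053911
 -1.13811495] [-14.35429043  -1.46437125  39.72327082] [ 0.40557068 -0.06396377 -0.91182293]
```

View pics/ts5.png

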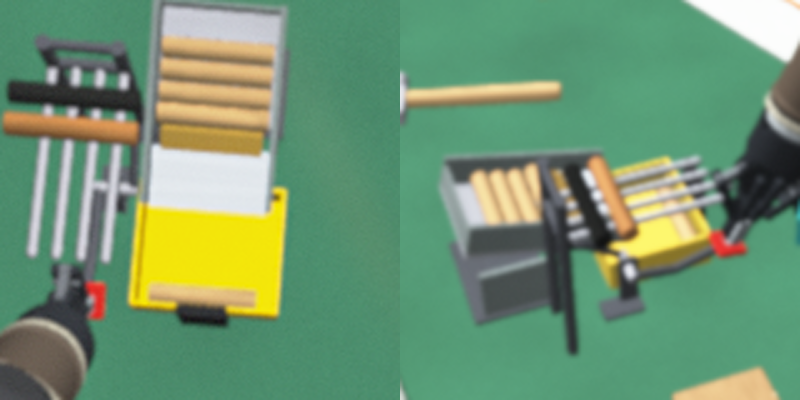

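Press 1 worked: the lever is on its stop and one core lies in the tray at (202,296) against the fin side, with four queued. Letting it up and waiting.

Call:
move_arm([
  [0, 0, 0.006, 0, 0, 0, 0.0],
  [0, 0, 0.01, 0, 0, 0, 0.0],
  [0, 0, 0.01, 0, 0, 0, 0.0],
  [0, 0, 0.01, 0, 0, 0, 0.0],
  [0, 0, 0.01, 0, 0, 0, 0.0],
  [0, 0, 0.01, 0, 0, 0, 0.0],
  [0, 0, 0.006, 0, 0, 0, 0.0],
  [0, 0, 0, 0, 0, 0, 0.0],
  [0, 0, 0, 0, 0, 0, 0.0],
  [0, 0, 0, 0, 0, 0, 0.0],
  [0, 0, 0, 0, 0, 0, 0.0],
  [0, 0, 0, 0, 0, 0, 0.0],
  [0, 0, 0, 0, 0, 0, 0.0],
  [0, 0, 0, 0, 0, 0, 0.0],
  [0, 0, 0, 0, 0, 0, 0.0],
  [0, 0, 0, 0, 0, 0, 0.0],
  [0, 0, 0, 0, 0, 0, 0.0],
  [0, 0, 0, 0, 0, 0, 0.0],
])

```text
time: 13.85
ee_pos: [0.5503, 0.1448, 0.133]
tool_rot: [2.062, 1.879, 0.367]
wrist_force: [-0.2, -0.4, 0.2]
finger_gap: 0.003
gripper_force: 0.0
```

```bash
python3 - <<'E'
from h import *
o=readout.get_obs();print(o['ee_pos'],o['qpos'],o['wrist_force'],cv2.Rodrigues(o['tool_rot'])[0][:,2])
# red paddle image position vs rest
for f in('side0','s5','s6'):
    c=snap('side','s6') if f=='s6' else load(f);i=c['image'].astype(int);m=(i[:,:,0]>150)&(i[:,:,1]<70)&(i[:,:,2]<70);m[:,:290]=0;m[:200]=0;v,u=np.nonzero(m);print(f,len(u),u.max(),v.max(),u.mean(),v.mean())
E
```

```text
[0.55033824 0.14479911 0.13299398] [-0.67028512  0.27743335  0.20180691  2.16806453  0.5038928   0.40890472
 -1.01320722] [-0.19336351 -0.39283011  0.17295827] [ 0.40100666 -0.06610028 -0.91368726]
side0 76 343 283 337.36842105263156 278.2631578947368
s5 49 346 291 339.55102040816325 288.2448979591837
s6 54 343 283 338.0740740740741 278.4259259259259
```

Lever is fully back up. Press 2:

Call:
move_arm([
  [0.005, 0, -0.008, 0, 0, 0, 0.0],
  [0, 0, -0.0065, 0, 0, 0, 0.0],
  [0, 0, -0.0065, 0, 0, 0, 0.0],
  [0, 0, -0.0065, 0, 0, 0, 0.0],
  [-0.001, 0, -0.0065, 0, 0, 0, 0.0],
  [-0.001, 0, -0.0065, 0, 0, 0, 0.0],
  [-0.001, 0, -0.0065, 0, 0, 0, 0.0],
  [-0.001, 0, -0.0065, 0, 0, 0, 0.0],
  [0, 0, -0.003, 0, 0, 0, 0.0],
  [0, 0, -0.003, 0, 0, 0, 0.0],
  [0, 0, 0, 0, 0, 0, 0.0],
  [0, 0, 0, 0, 0, 0, 0.0],
])

```text
time: 14.9
ee_pos: [0.5502, 0.1456, 0.0739]
tool_rot: [2.062, 1.881, 0.367]
wrist_force: [-20.3, 0.8, 30.7]
finger_gap: 0.001
gripper_force: 16.7
```

On the stop (30 N, same height as before). Letting it up.

Call:
move_arm([
  [0, 0, 0.006, 0, 0, 0, 0.0],
  [0, 0, 0.01, 0, 0, 0, 0.0],
  [0, 0, 0.01, 0, 0, 0, 0.0],
  [0, 0, 0.01, 0, 0, 0, 0.0],
  [0, 0, 0.01, 0, 0, 0, 0.0],
  [0, 0, 0.01, 0, 0, 0, 0.0],
  [0, 0, 0.006, 0, 0, 0, 0.0],
  [0, 0, 0, 0, 0, 0, 0.0],
  [0, 0, 0, 0, 0, 0, 0.0],
  [0, 0, 0, 0, 0, 0, 0.0],
  [0, 0, 0, 0, 0, 0, 0.0],
  [0, 0, 0, 0, 0, 0, 0.0],
  [0, 0, 0, 0, 0, 0, 0.0],
  [0, 0, 0, 0, 0, 0, 0.0],
  [0, 0, 0, 0, 0, 0, 0.0],
  [0, 0, 0, 0, 0, 0, 0.0],
  [0, 0, 0, 0, 0, 0, 0.0],
  [0, 0, 0, 0, 0, 0, 0.0],
])

```text
time: 16.4
ee_pos: [0.5513, 0.1448, 0.1355]
tool_rot: [2.062, 1.879, 0.367]
wrist_force: [0.3, -0.8, 0.4]
finger_gap: 0.0
gripper_force: 0.0
```

```bash
python3 - <<'E'
from h import *
o=readout.get_obs();print(o['ee_pos'],o['wrist_force'])
c=snap('side','s7');i=c['image'].astype(int);m=(i[:,:,0]>150)&(i[:,:,1]<70)&(i[:,:,2]<70);m[:,:290]=0;m[:200]=0;v,u=np.nonzero(m);print(len(u),u.max(),v.max(),u.mean(),v.mean())
snap('top','t7');x=cv2.imread('pics/t7.png')[130:290,210:370];y=cv2.imread('pics/s7.png')[190:350,210:370]
cv2.imwrite('pics/ts7.png',np.hstack([cv2.resize(x,(400,400),interpolation=2),cv2.resize(y,(400,400),interpolation=2)]))
E
```

```text
[0.55133579 0.14480881 0.13549493] [ 0.29473818 -0.78004659  0.3611142 ]
57 343 283 337.7719298245614 278.35087719298247
```

View pics/ts7.png

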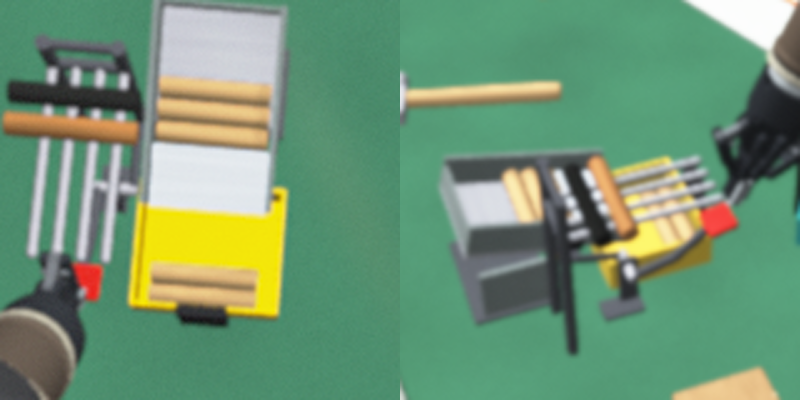

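Two cores are in the tray at (202,272) and (202,294), three are queued, and the lever is up. Press 3, starting 2.5 mm higher:

Call:
move_arm([
  [0.004, 0, -0.0105, 0, 0, 0, 0.0],
  [0, 0, -0.0065, 0, 0, 0, 0.0],
  [0, 0, -0.0065, 0, 0, 0, 0.0],
  [0, 0, -0.0065, 0, 0, 0, 0.0],
  [-0.001, 0, -0.0065, 0, 0, 0, 0.0],
  [-0.001, 0, -0.0065, 0, 0, 0, 0.0],
  [-0.001, 0, -0.0065, 0, 0, 0, 0.0],
  [-0.001, 0, -0.0065, 0, 0, 0, 0.0],
  [0, 0, -0.003, 0, 0, 0, 0.0],
  [0, 0, -0.003, 0, 0, 0, 0.0],
  [0, 0, 0, 0, 0, 0, 0.0],
  [0, 0, 0, 0, 0, 0, 0.0],
])

```text
time: 17.5
ee_pos: [0.5502, 0.1455, 0.0742]
tool_rot: [2.062, 1.881, 0.368]
wrist_force: [-16.6, 1.2, 26.4]
finger_gap: -0.003
gripper_force: 14.2
```

On the stop again. Releasing and backing off.

Call:
move_arm([
  [0, 0, 0, 0, 0, 0, 0.0],
  [0, 0, 0.006, 0, 0, 0, 0.0],
  [0, 0, 0.01, 0, 0, 0, 0.0],
  [0, 0, 0.01, 0, 0, 0, 0.0],
  [0, 0, 0.01, 0, 0, 0, 0.0],
  [0, 0, 0.01, 0, 0, 0, 0.0],
  [0, 0, 0.01, 0, 0, 0, 0.0],
  [0, 0, 0.006, 0, 0, 0, 0.0],
  [-0.01, 0, 0.005, 0, 0, 0, 0.0],
  [-0.015, 0, 0.01, 0, 0, 0, 0.0],
  [-0.015, 0, 0.01, 0, 0, 0, 0.0],
  [-0.015, 0, 0.01, 0, 0, 0, 0.0],
  [-0.015, 0, 0.01, 0, 0, 0, 0.0],
  [0, 0, 0, 0, 0, 0, 0.0],
  [0, 0, 0, 0, 0, 0, 0.0],
  [0, 0, 0, 0, 0, 0, 0.0],
  [0, 0, 0, 0, 0, 0, 0.0],
  [0, 0, 0, 0, 0, 0, 0.0],
  [0, 0, 0, 0, 0, 0, 0.0],
  [0, 0, 0, 0, 0, 0, 0.0],
])

```text
time: 19.17
ee_pos: [0.4814, 0.1446, 0.18]
tool_rot: [2.062, 1.879, 0.366]
wrist_force: [-0.1, -0.1, 0.9]
finger_gap: 0.0
gripper_force: 0.0
```

```bash
python3 - <<'E'
from h import *
o=readout.get_obs();print(o['ee_pos'],o['wrist_force'],o['qpos'])
c=snap('side','s8');i=c['image'].astype(int);m=(i[:,:,0]>150)&(i[:,:,1]<70)&(i[:,:,2]<70);m[:,:290]=0;m[:200]=0;v,u=np.nonzero(m);print(len(u),u.max(),v.max(),u.mean(),v.mean())
# wood / tray check without viewing: colour profile along the tray's and ramp's centre line in top image
for f in('t7','t8'):
    c=snap('top',f) if f=='t8' else load(f);im=c['image'];p=im[130:262,293].astype(int)
    print(f,''.join('Y' if b<60 and r>180 else 'W' if r-b>50 and r>g and b>=60 else 'k' if r<70 else '.' for r,g,b in p))
a,b=load('t7')['image'].astype(int),load('t8')['image'].astype(int);v,u=np.nonzero(np.abs(a-b).sum(2)>60)
k=(u>330)|((u<200));print('changes away',k.sum(), 'green-bench diffs right of tray',((u>325)&(u<420)).sum())
# ambiguous yellow rim, tray moved?
for f in('t3','t8'):
    i=load(f)['image'].astype(int);m=(i[:,:,0]>180)&(i[:,:,2]<60)&(i[:,:,1]>150);m[:180]=0;v,u=np.nonzero(m);print(f,u.min(),u.max(),v.min(),v.max())
E
```

```text
[0.48144299 0.14456885 0.18003028] [-0.0865615  -0.11783657  0.91315331] [-0.74637964  0.09168149  0.17218494  2.25202788  0.52384061  0.5453338
 -1.08699956]
62 343 283 337.5806451612903 278.19354838709677
t7 ................................WWWWWWWWWWWWWWWWWWWWWWWWWW..........................WWYYYYYYYYYYYYYYYYYYYYWWWWWWWWWWWWWWWW..kkkkkkkk
t8 .........................................WWWWWWWWWWWWWWWWW...........................WYYYYYYYYYYYYYYYYYYYYWWWWWWWWWWWWWWWW..kkkkkkkk
changes away 4208 green-bench diffs right of tray 0
t3 262 555 206 316
t8 262 555 206 316
```

Two cores remain on the ramp, but the wood extent in the tray looks unchanged. I need to find the third core from the numbers, since my viewing budget is used up.

```bash
python3 - <<'E'
from h import *
for f in('t7','t8'):
    i=load(f)['image'].astype(int);print(f)
    for x in (275,293,307):print(x,i[228:256,x].sum(1).tolist())
a,b=load('t7')['image'].astype(int),load('t8')['image'].astype(int);d=(np.abs(a-b).sum(2)>50)
n,l,st,ce=cv2.connectedComponentsWithStats(d.astype(np.uint8));print('top',[(s.tolist()) for s in st[1:] if s[4]>5])
a,b=load('s7')['image'].astype(int),load('s8')['image'].astype(int);d=(np.abs(a-b).sum(2)>50)
n,l,st,ce=cv2.connectedComponentsWithStats(d.astype(np.uint8));print('side',[(s.tolist()) for s in st[1:] if s[4]>5])
c=load('s8');im=c['image'].astype(int)
m=(im[:,:,0]-im[:,:,2]>50)&(im[:,:,2]>=75)&(im[:,:,0]>150);m[:,:285]=0;m[:,345:]=0;m[:240]=0;m[:]=m
for y in range(252,300,2):print(y,''.join('#' if m[y,x] else 'Y' if im[y,x,0]>150 and im[y,x,2]<75 and im[y,x,1]>120 else '.' for x in range(285,345)))
E
```

```text
t7
275 [483, 483, 482, 482, 482, 473, 531, 562, 568, 573, 550, 514, 467, 395, 335, 393, 521, 567, 565, 534, 492, 450, 468, 477, 433, 332, 280, 299]
293 [485, 483, 483, 483, 482, 483, 476, 514, 538, 554, 563, 560, 535, 495, 431, 361, 371, 500, 563, 574, 551, 524, 476, 403, 296, 198, 162, 153]
307 [485, 485, 483, 484, 485, 485, 484, 479, 509, 515, 512, 533, 546, 534, 511, 450, 378, 363, 457, 525, 541, 541, 527, 487, 484, 509, 475, 366]
t8
275 [482, 481, 482, 483, 479, 473, 529, 561, 562, 564, 548, 514, 460, 387, 325, 390, 521, 566, 565, 534, 492, 442, 457, 478, 442, 327, 289, 299]
293 [482, 482, 483, 481, 482, 481, 474, 513, 535, 550, 563, 558, 535, 494, 429, 358, 364, 494, 563, 573, 552, 524, 478, 395, 289, 192, 159, 159]
307 [482, 483, 483, 482, 482, 484, 483, 478, 506, 515, 516, 530, 538, 535, 510, 452, 372, 365, 456, 520, 535, 544, 526, 487, 480, 512, 483, 380]
top [[273, 160, 46, 14, 457], [272, 212, 43, 7, 138], [140, 230, 106, 192, 6647], [225, 313, 7, 10, 37], [226, 325, 5, 4, 9], [163, 363, 96, 117, 1941], [302, 470, 5, 10, 26]]
side [[334, 0, 177, 273, 10277], [495, 0, 10, 24
[... 1047 characters left out ...]
#########...####################YYYY.............#
280 ...........#######.Y##########################..............
282 ............###Y....Y#######################................
284 ...................Y######################..................
286 .............#YYY#######################....................
288 .......Y#############################.......................
290 ..##YY######...#############YYYYY...........................
292 ................#####YYYYY..................................
294 ......YYYYY#................................................
296 .....#YYYYY.................................................
298 ......#YYY..................................................
```

The top-view change at x 272–315, y 212–219 is a strip one core long, just under the chute's edge. I'll check it against a core lying against the tray's +x wall.

```bash
python3 - <<'E'
from h import *
d=[.717,.0206,-.0807];co,s=np.cos(d[2]),np.sin(d[2])
w=lambda x,y,z:[d[0]+co*x-s*y,d[1]+s*x+co*y,z]
c=load('t8');sd=load('s8')
print('chute edge',proj(c,[w(-.069,y,.057) for y in(.06,0,-.06)]).round(1).tolist())
for x in(-.052,-.058,-.065,-.075):
  for z in (.016,.05):print(x,z,'centre/near edge',proj(c,[w(x,0,z),w(x-.011,0,z),w(x,.055,z),w(x,-.055,z)]).round(1).tolist(),'side +y end',proj(sd,w(x,.055,z)).round(1).tolist())
for f in('t3','t7','t8'):
    i=load(f)['image'];print(f,[i[y,293].tolist() for y in range(209,223)])
for f in('s7','s8'):print(f,load(f)['image'][284:293,295].tolist())
E
```

```text
chute edge [[268.9, 211.8], [292.6, 213.5], [316.3, 215.3]]
-0.052 0.016 centre/near edge [[293.8, 210.5], [293.5, 214.6], [272.8, 208.9], [314.8, 212.0]] side +y end [[295.6, 296.5]]
-0.052 0.05 centre/near edge [[293.2, 207.6], [292.9, 211.8], [271.7, 206.0], [314.8, 209.2]] side +y end [[295.2, 288.5]]
-0.058 0.016 centre/near edge [[293.6, 212.7], [293.3, 216.8], [272.6, 211.2], [314.6, 214.2]] side +y end [[297.5, 296.0]]
-0.058 0.05 centre/near edge [[293.1, 209.9], [292.7, 214.1], [271.5, 208.3], [314.6, 211.5]] side +y end [[297.1, 288.0]]
-0.065 0.016 centre/near edge [[293.4, 215.3], [293.1, 219.4], [272.4, 213.8], [314.4, 216.9]] side +y end [[299.7, 295.4]]
-0.065 0.05 centre/near edge [[292.8, 212.6], [292.5, 216.8], [271.3, 211.0], [314.4, 214.2]] side +y end [[299.3, 287.4]]
-0.075 0.016 centre/near edge [[293.1, 219.1], [292.7, 223.2], [272.1, 217.5], [314.1, 220.6]] side +y end [[302.8, 294.5]]
-0.075 0.05 centre/near edge [[292.5, 216.4], [292.2, 220.7], [270.9, 214.8], [314.1, 218.0]] side +y end [[302.5, 286.5]]
t3 [[225, 230, 235], [226, 231, 235], [224, 230, 235
[... 235 characters left out ...]
 [226, 231, 237], [232, 231, 230], [241, 231, 171], [243, 229, 86], [243, 228, 0], [243, 229, 6], [243, 229, 10], [243, 229, 10], [243, 229, 10], [244, 230, 10], [243, 229, 10]]
t8 [[224, 230, 235], [226, 231, 236], [226, 232, 236], [226, 231, 236], [219, 223, 230], [175, 173, 176], [162, 138, 99], [219, 186, 49], [242, 223, 0], [244, 229, 8], [243, 229, 10], [243, 229, 10], [243, 229, 10], [243, 230, 10]]
s7 [[58, 61, 60], [65, 66, 59], [120, 109, 63], [205, 181, 78], [244, 229, 95], [247, 234, 105], [229, 208, 104], [158, 144, 92], [107, 101, 77]]
s8 [[57, 61, 60], [59, 61, 58], [89, 82, 66], [150, 127, 89], [200, 168, 117], [216, 183, 133], [191, 164, 128], [135, 121, 105], [101, 95, 79]]
```

```bash
python3 - <<'E'
from h import *
d=[.717,.0206,-.0807];co,s=np.cos(d[2]),np.sin(d[2])
w=lambda x,y,z:[d[0]+co*x-s*y,d[1]+s*x+co*y,z]
c=load('s8')
for y in(.055,.04,.02,.0,-.02):print('core top',y,proj(c,w(-.057,y,.027)).round(1),'rim +x inner',proj(c,w(-.045,y-.005,.045)).round(1))
print('rim +y inner',proj(c,[w(x,.065,.045) for x in(-.045,-.1,-.165)]).round(1).tolist(),'other cores top',proj(c,[w(-.154,-.005,.027),w(-.131,-.005,.027)]).round(1).tolist())
a,b=load('s7')['image'].astype(int),load('s8')['image'].astype(int);D=np.abs(a-b).sum(2)
for y in range(274,300):print(y,D[y,286:312].tolist())
t7,t8=load('t7')['image'].astype(int),load('t8')['image'].astype(int);D=np.abs(t7-t8).sum(2)
for x in range(266,322,4):
    r=np.nonzero(D[205:230,x]>40)[0]+205;print(x,r.min() if len(r) else 0,r.max() if len(r) else 0,end=' | ')
E
```

```text
core top 0.055 [[297.  293.5]] rim +x inner [[292.5 289.2]]
core top 0.04 [[295.4 290.1]] rim +x inner [[290.9 285.8]]
core top 0.02 [[293.3 285.7]] rim +x inner [[288.7 281.4]]
core top 0.0 [[291.2 281.4]] rim +x inner [[286.7 277.1]]
core top -0.02 [[289.1 277.1]] rim +x inner [[284.6 272.8]]
rim +y inner [[294.1, 292.6], [311.6, 287.8], [331.8, 282.2]] other cores top [[320.1, 272.3], [313.2, 274.2]]
274 [1, 2, 1, 1, 1, 0, 4, 1, 3, 3, 4, 2, 0, 2, 4, 5, 4, 1, 1, 3, 2, 0, 1, 2, 1, 3]
275 [0, 1, 1, 0, 1, 1, 0, 3, 2, 4, 1, 2, 4, 3, 3, 1, 1, 1, 2, 3, 3, 2, 2, 1, 2, 1]
276 [1, 1, 2, 2, 0, 3, 2, 0, 2, 3, 3, 2, 3, 2, 1, 0, 2, 2, 2, 2, 3, 3, 4, 3, 3, 2]
277 [2, 1, 1, 2, 2, 0, 0, 2, 1, 3, 2, 3, 2, 3, 3, 1, 3, 3, 1, 3, 3, 3, 6, 2, 5, 4]
278 [3, 1, 4, 4, 2, 1, 3, 3, 2, 2, 5, 3, 0, 2, 3, 3, 0, 2, 4, 1, 6, 3, 5, 5, 6, 7]
279 [1, 2, 1, 0, 0, 0, 3, 3, 1, 3, 0, 3, 2, 1, 0, 5, 3, 1, 2, 0, 0, 2, 1, 4, 3, 4]
280 [2, 0, 0, 2, 1, 1, 3, 2, 3, 3, 0, 2, 3, 1, 4, 3, 1, 0, 1, 2, 2, 2, 0, 2, 1, 3]
281 [0, 3, 2, 1, 1, 2, 1, 1, 6, 3, 2, 0, 1, 3, 2, 4, 2, 4, 0, 3, 1, 0, 0, 1, 2, 2]
282 [1, 2, 1, 0, 1, 3, 4, 0, 
[... 1005 characters left out ...]
 2, 2, 1, 4, 3, 0]
294 [1, 0, 4, 1, 2, 2, 1, 1, 2, 1, 0, 0, 0, 0, 5, 2, 2, 1, 1, 0, 0, 1, 2, 3, 1, 3]
295 [4, 2, 3, 1, 1, 3, 2, 1, 1, 4, 4, 0, 0, 1, 0, 4, 1, 4, 3, 3, 2, 1, 1, 0, 0, 3]
296 [2, 1, 2, 5, 5, 6, 5, 1, 4, 3, 1, 4, 1, 2, 0, 1, 2, 1, 1, 3, 4, 5, 2, 1, 0, 3]
297 [2, 0, 0, 5, 7, 7, 4, 3, 4, 0, 1, 2, 2, 3, 2, 2, 3, 0, 3, 1, 2, 3, 4, 3, 2, 2]
298 [1, 4, 3, 4, 6, 7, 6, 2, 3, 3, 1, 1, 0, 3, 3, 2, 1, 3, 1, 3, 3, 1, 3, 0, 1, 0]
299 [3, 1, 1, 4, 6, 3, 1, 4, 2, 2, 0, 0, 4, 3, 3, 3, 3, 2, 3, 4, 3, 2, 2, 2, 1, 1]
266 0 0 | 270 0 0 | 274 212 215 | 278 212 215 | 282 213 215 | 286 213 216 | 290 213 216 | 294 214 216 | 298 214 217 | 302 214 217 | 306 215 217 | 310 215 217 | 314 216 218 | 318 0 0 |
```

The strip matches a core lying flat on the tray floor against its +x wall, partly under the chute: near edge measured at row 216, predicted 216–217. In the side view, measured (295,288) against predicted (295,289). That makes three cores in the tray and two queued. The lever is at its rest pixel (343,283) and the tray has not moved. Handing in.

```bash
python3 -c "
from bench import workorder;print(workorder.finish_job())"
```

```text
the job is handed in; nothing more can be done
None
```

The job is handed in: the yellow tray stands under the mouth, the lever was worked three times and is up, three cores are in the tray (the third confirmed by pixel measurements, not by eye) and two are still queued; one joint (q6) briefly read 0.127 rad against its 0.13 limit during press 1.

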